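Release the blue slide drawer with the pin

ROBOT

A 6-joint arm with a two-finger parallel gripper is mounted at the origin on the work surface. World frame = base frame: x ahead of the robot, y to its left, z up, the work surface at z = 0. Lengths are in m, angles in degrees, forces in N, time in s.
With the tool pointing down it reaches from about 0.4 to 0.825 m from the base axis. Payload 7 kg.
Tool frame: the origin (TCP) lies midway between the tips of the shut fingers; the grasp point (between the pads) lies 19 mm behind it (ctrl.hold_point_z is the distance from the TCP to the grasp point, in m); z points along the fingers, y is the line along which they close (so a half turn about z gives the same grasp; the last joint's range is limited). The gripper opens to 88 mm and grips with 3 to 60 N. Pads are 19 mm wide; open, the fingers measure 130 mm over their backs; the gripper's body (78 mm by 193 mm) begins 47 mm behind the grasp point.
Start: joints at [-47.894, 20.546, 0.682, 0, -70.136, -16.507], TCP at [0.292, -0.609, 0.227] pointing down, gripper open.
Joint ranges: [-176.03, 176.03], [-82.01, 121.73], [-58.28, 71.71], [-173.87, 95.51], [-174.79, -0.11], [-173.66, 173.66]. Speed limits (degrees/s): [136.94, 136.94, 172.46, 180, 180, 180].

INTERFACE

Orientations are given as [roll, pitch, yaw] about the fixed x, y, z axes, in that order (R = Rz(yaw) Ry(pitch) Rx(roll)).
In Python, from plant import ctrl gives the robot as it stands.
- The arm moves only by the tool apply_moves, never from a script. Its argument "deltas" is a list of rows, each an object with "fingers": the finger opening in mm, from 0 to 87.6; "delta_pos": the shift along the tool's x, y, z in mm, a list of three; "angular": the turn, a rotation vector about the tool's x, y, z in degrees, a list of three. A call has 1 to 10 rows; each row is the pose to reach, as a shift and turn from the pose commanded when the call began, along the tool's axes at that moment; what a row does not reach only later rows make up. A row lasts 1/10 s, in which the tool goes at most 50 mm and 8.59 degrees, less where a joint would pass 70% of its speed; a pose out of reach is approached as far as the arm can. A call with a gripper value outside its range is refused whole. The fingers move at their own pace and stop on an object; the grip force is fixed at half the most. Time passes only in rows, so rows that repeat a pose let the fingers close. It gives the time, the measured TCP pose, the force, the opening and the grip force at its end, in the units of the state.
- ctrl.get_obs(): the state, without advancing time (a new reading comes with each control period).
- ctrl.snapshot(name): name is "side" or "top"; returns the picture (420x560x3 uint8, red, green, blue); there is no depth.
- ctrl.camera_params(name): a dict with "fx", "fy", "cx", "cy" (pixels), "cam_to_world" (4x4, takes a point from camera to world coordinates). Camera axes: x right, y up, looking along -z (the intrinsics and any distortion apply to the point x, -y, -z); pixel columns grow to the right and rows downward; lengths in m; the calibration is good to about 2 mm. A picture is of the moment at which its call begins. camera_params takes no time and is no camera call.
- ctrl.close_job(): hands the job in; it is judged then, once.
The state is a dict: "clock": time; "joint_pos": joint angles; "qvel": joint speeds; "tau": joint torques, N m; "tool_pos": TCP position; "orientation": TCP orientation; "force": force on the tool from outside, world axes, zero at the start; "moment": the same for the moment, N m; "opening": finger opening in m; "gripper_force": force on a finger pad.
Only numpy, scipy, OpenCV 4.12 (cv2) and the standard library are available. Lean on these libraries where they do the work, as an engineer would, in place of code of your own. Each camera call takes 0.05 s, during which the arm holds its last target. There are 200 camera calls.

TASK

The blue-marked slide drawer is locked shut: take the red-handled release pin from its wooden block and push it straight down through the small hole in the top of the blue-marked unit until the tray springs open. Then put the pin back, upright, in its block and leave the tray open; the yellow-marked drawer must stay shut.

Things in the scene. Friction and masses are not known exactly. Their poses are not given: they have to be found in the camera images.
- pin_grip (a point): Release pin: red handle 22 mm dia, 60 mm long; under it a red disc (44 mm dia, 5 mm thick) and an 8 mm steel shaft 70 mm long; 90 g. It starts upright in a 24 mm hole in a fixed 80 mm wooden cube, disc resting on the cube's top, shaft hanging centred in the hole; it must go back there. Point: middle of the handle, 105 mm above the shaft's tip, 115 mm above the table when in the cube; z up the pin.
- blue_hole (a point): Centre of the 24 mm hole in the flat top of the blue-marked unit, level with the top, 90 mm above the table; x from tray front to back, z up. Fixed grey box 160 (x) x 110 x 90 mm; blue ring round the hole, blue stripe on top, blue tray front on its -x side. The hole is 20 mm behind the middle of the top. Below it, 30 mm down, a flat spring latch plate wider than the hole.
- blue_tray (a joint): How far the blue unit's tray is out, in m: 0 locked shut, 0.06 fully out. It is let go when the latch plate is pushed 8 to 9 mm down (4 N to start, 7 N at its stop 14 mm down; it springs back up). A spring then drives the tray out on the unit's -x side in under a second and keeps it out.
- yellow_tray (a joint): The same for the tray of the second unit, which is alike except for its yellow ring, stripe and tray front: 0 is locked shut.
Not all that is in view belongs to the job. Of the things that look like the part that bears pin_grip, the largest one is meant.

How it is judged:
By the outcome, as a careful person would: the job done as asked, in the order asked, and still so for the second after the job is handed in, with the robot touching nothing.
It also fails if it takes over 64 s, if anything falls off the work surface, if the arm or the gripper's body presses on something with over 40 N, if the wrist force passes 120 N, or if a joint passes its speed limit or range.

## Working session

There is one attempt and no reset: what is moved stays moved. The work goes in short steps, Python scripts to look and compute and a tool call to move; the robot and the scene stay as the last step left them, time stands still between calls to the robot, and variables do not carry over. Pictures are saved under pics/ and viewed, at most 10 in all, crops included, and the job is handed in when it is done.

Besides the shell and the picture viewer there is one more tool, called after "Request:" as a command line: name --argument value ..., lists and objects as JSON in quotes. apply_moves: Moves the arm, as the interface text tells. Its arguments: {"type":"object","properties":{"deltas":{"type":"array"}},"required":["deltas"]}

```bash
mkdir -p pics
python3 - <<'E'
from plant import ctrl
import cv2
for n in("side","top"):
    im=ctrl.snapshot(n); cv2.imwrite(f"pics/{n}0.png",im[:,:,::-1])
    p=ctrl.camera_params(n); print(n,{k:(v.tolist() if hasattr(v,'tolist') else v) for k,v in p.items()})
o=ctrl.get_obs();print(o,ctrl.hold_point_z)
E
```

```text
side {'fx': 511.1894286699759, 'fy': 511.1894286699759, 'cx': 276.88689534618396, 'cy': 215.0522800787169, 'cam_to_world': [[-0.7551450079384375, 0.43214482949721317, -0.49295726318260225, -0.0925334462616724], [-0.6554671166971174, -0.48521758726399034, 0.5787285649926736, 0.6341424804443997], [0.010903023178203675, 0.7601412627587956, 0.6496663641724414, 0.8236861519407364], [0.0, 0.0, 0.0, 1.0]]}
top {'fx': 380.3685045905964, 'fy': 380.3685045905964, 'cx': 285.3545680958711, 'cy': 208.21411788080061, 'cam_to_world': [[0.002195848439774399, 0.9971876286784989, -0.07491335969092476, 0.4068632591861623], [-0.9999896352162405, 0.002488450168843285, 0.00381275174216694, -0.015064648745293077], [0.003988447031082746, 0.07490421100518659, 0.9971827573037808, 0.7286211053799498], [0.0, 0.0, 0.0, 1.0]]}
{'clock': 0.1, 'joint_pos': array([-4.78925575e+01,  2.05878036e+01,  6.40851778e-01, -1.80828103e-02,
       -7.01361978e+01, -1.65073075e+01]), 'qvel': array([-0.08050986, -0.13037507,  0.16531107,  0.08679509, -0.04772744,
        0.01578789]), 'tau': array([-1.03068956e-03, -5.84162271e+01,  2.93751866e+01,  7.01559573e+00,
        1.01776875e-02, -6.05067135e-05]), 'tool_pos': array([ 0.29146108, -0.60836015,  0.22572385]), 'orientation': array([ 1.79915447e+02, -7.32877789e-03, -1.54406016e+02]), 'force': array([-0.56592608, -0.319276  ,  0.43121567]), 'moment': array([-0.01177181,  0.07699965,  0.04636779]), 'gripper_force': 0.0, 'opening': 0.0877452040169924} 0.0188
```

View pics/side0.png

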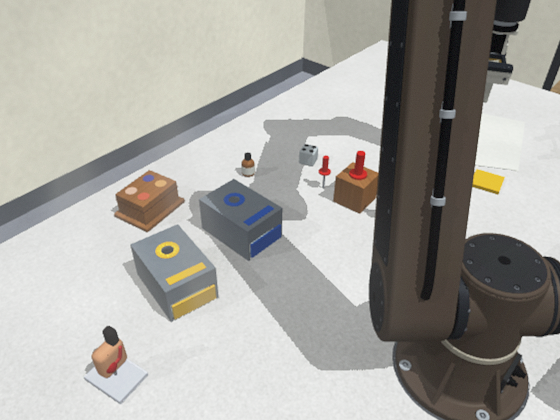

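View pics/top0.png

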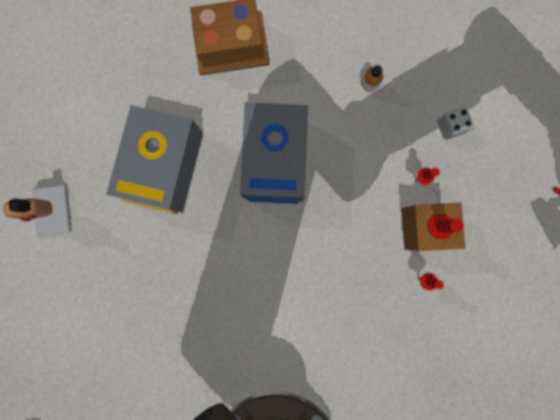

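The side view shows the large pin in its block at (359,165), the blue ring at (234,200) and the yellow unit at (175,270). In the top view the blue ring is at (275,138), the pin's disc at (440,226) and its handle top at (455,226). Small decoy pins stand at (427,176) and (430,282).

```bash
cat > h.py <<'E'
import numpy as np, cv2
from plant import ctrl
def ray(n,u,v):
    p=ctrl.camera_params(n);T=np.array(p["cam_to_world"])
    d=T[:3,:3]@np.array([(u-p["cx"])/p["fx"],-(v-p["cy"])/p["fy"],-1]);return T[:3,3],d
def onz(n,u,v,z):
    o,d=ray(n,u,v);return (o+d*(z-o[2])/d[2])
def blobs(im,col,amin=25):
    r,g,b=[im[:,:,i].astype(int) for i in range(3)]
    m={"red":(r>110)&(g<60)&(b<60),"blue":(b>r+50)&(b>g+40),"yel":(r>150)&(g>110)&(b<80)}[col].astype(np.uint8)
    cs,_=cv2.findContours(m,cv2.RETR_EXTERNAL,cv2.CHAIN_APPROX_NONE)
    return [c for c in cs if cv2.contourArea(c)>amin]
E
python3 - <<'E'
from h import *
np.set_printoptions(precision=4,suppress=True)
for n in("side","top"):
    im=cv2.imread(f"pics/{n}0.png")[:,:,::-1]
    for col in("blue","red"):
        for c in blobs(im,col):
            (x,y),(w,h),a=cv2.minAreaRect(c)
            m=cv2.moments(c);e=cv2.fitEllipse(c)
            print(n,col,cv2.contourArea(c),"ctr",np.round(e[0],1),"axes",np.round(e[1],1),"rect",np.round(cv2.boxPoints(cv2.minAreaRect(c)).ravel(),0),"z.09",onz(n,*e[0],.09)[:2])
            if col=="red": print("   bbox",cv2.boundingRect(c))
im=cv2.imread("pics/top0.png");c=cv2.resize(im[150:300,380:480],None,fx=4,fy=4,interpolation=cv2.INTER_CUBIC)
s=cv2.imread("pics/side0.png")[130:220,310:400]
cv2.imwrite("pics/crop.png",np.hstack([c,cv2.resize(s,(400,600))]) )
E
```

```text
side blue 347.0 ctr [265.3 240.3] axes [11.1 44.4] rect [246. 247. 279. 224. 286. 233. 252. 256.] z.09 [0.4291 0.058 ]
side blue 158.5 ctr [257.9 215.1] axes [ 6.  40.2] rect [243. 221. 270. 203. 273. 208. 247. 226.] z.09 [0.4952 0.0086]
side blue 190.5 ctr [233.9 199.1] axes [12.2 20. ] rect [224. 193. 244. 193. 244. 205. 224. 205.] z.09 [0.5747 0.0035]
side blue 27.0 ctr [147.9 177.9] axes [4.2 8.8] rect [144. 176. 152. 176. 152. 180. 144. 180.] z.09 [0.7858 0.083 ]
side red 91.5 ctr [324.7 166.9] axes [ 9. 19.] rect [317. 157. 327. 156. 330. 174. 320. 175.] z.09 [ 0.4963 -0.2378]
   bbox (319, 156, 11, 19)
side red 244.5 ctr [358.7 167.5] axes [14.5 29.1] rect [350. 151. 366. 151. 366. 179. 350. 179.] z.09 [ 0.4315 -0.2922]
   bbox (350, 151, 17, 29)
top blue 372.0 ctr [273.1 183.7] axes [ 9.2 61. ] rect [250. 187. 250. 178. 295. 180. 295. 189.] z.09 [0.4964 0.0034]
top blue 524.0 ctr [274.4 137.2] axes [25.8 26. ] rect [261. 124. 287. 124. 287. 150. 261. 150.] z.09 [0.5765 0.0015]
top red 220.5 ctr [430.3 281.6] axes [13.8 21.7] rect [419. 275. 440. 271. 443. 287. 422. 290.] z.09 [ 0.3331 -0.2586]
   bbox (420, 274, 23, 16)
top red 388.0 ctr [443.5 226.2] axes [21.7 33.3] rect [428. 215. 462. 215. 462. 239. 428. 239.] z.09 [ 0.4252 -0.2833]
   bbox (428, 215, 35, 25)
top red 134.0 ctr [426.8 174.9] axes [13.9 20.5] rect [417. 183. 418. 167. 438. 169. 437. 185.] z.09 [ 0.5121 -0.2575]
   bbox (417, 168, 22, 17)
```

View pics/crop.png

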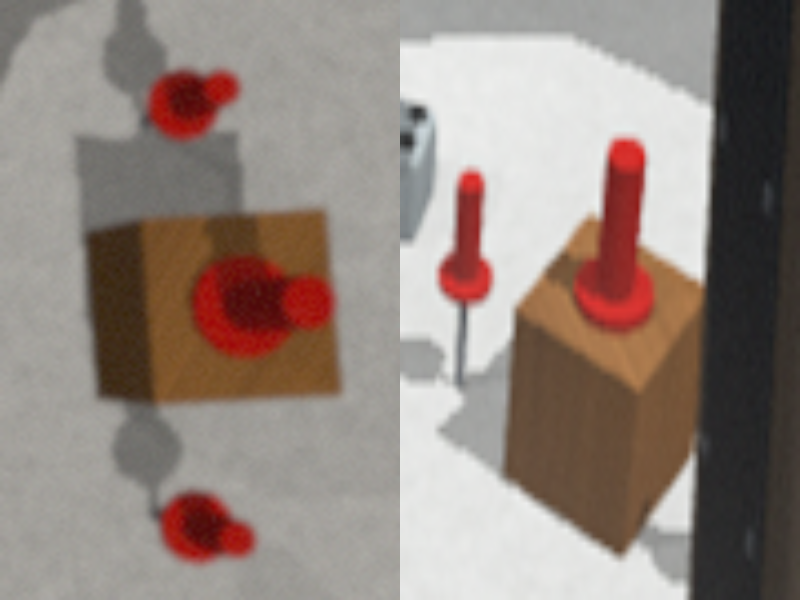

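```bash
cat >> h.py <<'E'
from scipy.spatial.transform import Rotation as Rot
def delta(p,yaw=None):
    o=ctrl.get_obs();R=Rot.from_euler("xyz",o["orientation"],degrees=True)
    out=[np.round(R.inv().apply(np.array(p)-o["tool_pos"])*1000,1)]
    if yaw is not None: out.append(np.round((R.inv()*Rot.from_euler("xyz",[180,0,yaw],degrees=True)).as_rotvec(degrees=True),1))
    return out
E
python3 - <<'E'
from h import *
np.set_printoptions(precision=4,suppress=True)
print(onz("top",441,226.3,.084),onz("top",457,225.5,.145),onz("top",440.1,226.6,.08))
# side crop scale 400/90, 600/90
f=lambda x,y:((x-400)*90/400+310,y*90/600+130)
print(onz("side",*f(615,292),.085),onz("side",*f(627,152),.145))
print(onz("side",233.9,199.1,.09),onz("top",274.4,137.2,.09))
P=onz("top",441,226.3,.084)
print(delta([.427,-.2835,.227],180))
E
```

```text
[ 0.4252 -0.2816  0.084 ] [ 0.4247 -0.281   0.145 ] [ 0.4248 -0.2817  0.08  ]
[ 0.4206 -0.2755  0.085 ] [ 0.4223 -0.2773  0.145 ]
[0.5745 0.0036 0.09  ] [0.5764 0.0015 0.09  ]
[array([-262.6,  234.4,   -1. ]), array([ 0.1, -0. , 25.6])]
```

Request:
apply_moves --deltas '[{"fingers": 60, "delta_pos": [-35, 32, 0], "angular": [0, 0, 4]}, {"fingers": 60, "delta_pos": [-70, 64, 0], "angular": [0, 0, 8]}, {"fingers": 60, "delta_pos": [-104, 95, 0], "angular": [0, 0, 12]}, {"fingers": 60, "delta_pos": [-139, 127, 0], "angular": [0, 0, 16]}, {"fingers": 60, "delta_pos": [-174, 159, 0], "angular": [0, 0, 20]}, {"fingers": 60, "delta_pos": [-209, 191, 0], "angular": [0, 0, 24]}, {"fingers": 60, "delta_pos": [-240, 220, 0], "angular": [0, 0, 25.6]}, {"fingers": 60, "delta_pos": [-261, 239, -1], "angular": [0, 0, 25.6]}, {"fingers": 60, "delta_pos": [-261, 239, -1], "angular": [0, 0, 25.6]}, {"fingers": 60, "delta_pos": [-261, 239, -1], "angular": [0, 0, 25.6]}]'

```text
clock: 1.1
tool_pos: [0.4239, -0.2798, 0.2275]
orientation: [180.0, -0.0, -179.9]
force: [-0.2, -0.5, -0.1]
opening: 0.0599
gripper_force: 0.0
```

Run:
```python
from h import *
a=ctrl.snapshot("side");b=ctrl.snapshot("top")
cv2.imwrite("pics/p1.png",np.hstack([cv2.resize(a[100:220,280:430],(400,320)),cv2.resize(b[150:310,360:560],(400,320))])[:,:,::-1])
# lower to z=0.096: grasp point z=.115
print(ctrl.get_obs()["tool_pos"],delta([.424,-.280,.098],180),ctrl.get_obs()["opening"])
```

```text
[ 0.42343867 -0.28077883  0.22736645] [array([ -0.6,   0.8, 129.4]), array([ 0., -0., -0.])] 0.060248588900360826
```

View pics/p1.png

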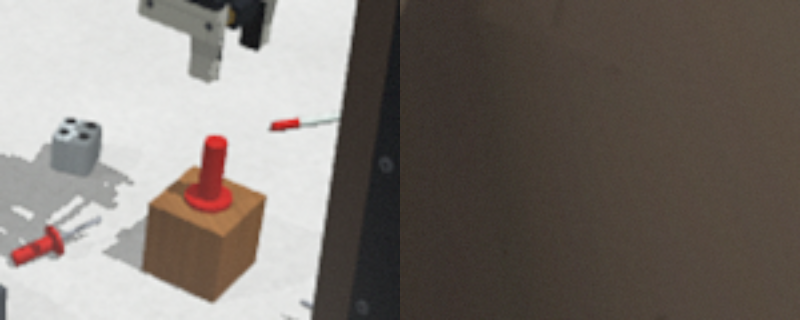

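The arm hides the pin in the top view. In the side view (left half) the large pin still stands in its block at about (213,165), and the fingers are above it. The small decoys have tipped over by themselves and lie clear of the pin. Next I lower and grip.

Request:
apply_moves --deltas '[{"fingers": 60, "delta_pos": [0, 0, 40], "angular": [0, 0, 0]}, {"fingers": 60, "delta_pos": [0, 0, 80], "angular": [0, 0, 0]}, {"fingers": 60, "delta_pos": [0, 0, 110], "angular": [0, 0, 0]}, {"fingers": 60, "delta_pos": [0, 0, 129], "angular": [0, 0, 0]}, {"fingers": 60, "delta_pos": [0, 0, 129], "angular": [0, 0, 0]}, {"fingers": 15, "delta_pos": [0, 0, 129], "angular": [0, 0, 0]}, {"fingers": 15, "delta_pos": [0, 0, 129], "angular": [0, 0, 0]}, {"fingers": 15, "delta_pos": [0, 0, 129], "angular": [0, 0, 0]}, {"fingers": 15, "delta_pos": [0, 0, 129], "angular": [0, 0, 0]}, {"fingers": 15, "delta_pos": [0, 0, 129], "angular": [0, 0, 0]}]'

```text
clock: 2.2
tool_pos: [0.4241, -0.2805, 0.0992]
orientation: [-180.0, 0.1, -180.0]
force: [0.3, 0.3, -0.4]
opening: 0.0254
gripper_force: 0.0
```

Request:
apply_moves --deltas '[{"fingers": 15, "delta_pos": [0, 0, 0], "angular": [0, 0, 0]}, {"fingers": 15, "delta_pos": [0, 0, 0], "angular": [0, 0, 0]}, {"fingers": 15, "delta_pos": [0, 0, 0], "angular": [0, 0, 0]}, {"fingers": 15, "delta_pos": [0, 0, -10], "angular": [0, 0, 0]}, {"fingers": 15, "delta_pos": [0, 0, -30], "angular": [0, 0, 0]}, {"fingers": 15, "delta_pos": [0, 0, -60], "angular": [0, 0, 0]}, {"fingers": 15, "delta_pos": [0, 0, -95], "angular": [0, 0, 0]}, {"fingers": 15, "delta_pos": [0, 0, -120], "angular": [0, 0, 0]}, {"fingers": 15, "delta_pos": [0, 0, -130], "angular": [0, 0, 0]}, {"fingers": 15, "delta_pos": [0, 0, -130], "angular": [0, 0, 0]}]'

```text
clock: 3.2
tool_pos: [0.4243, -0.2805, 0.2299]
orientation: [-180.0, 0.1, -180.0]
force: [0.2, 0.8, -1.2]
opening: 0.0216
gripper_force: 30.0
```

Run:
```python
from h import *
a=ctrl.snapshot("side")
cv2.imwrite("pics/p2.png",cv2.resize(a[60:240,180:430],(800,576))[:,:,::-1])
o=ctrl.get_obs();print(o["tool_pos"],delta([.5755,.0025,.229],180),o["opening"],o["gripper_force"])
```

```text
[ 0.42359183 -0.28020125  0.22836956] [array([-151.8,  282.7,   -0.4]), array([ 0.,  0., -0.])] 0.02154232450764996 29.999880194664
```

View pics/p2.png

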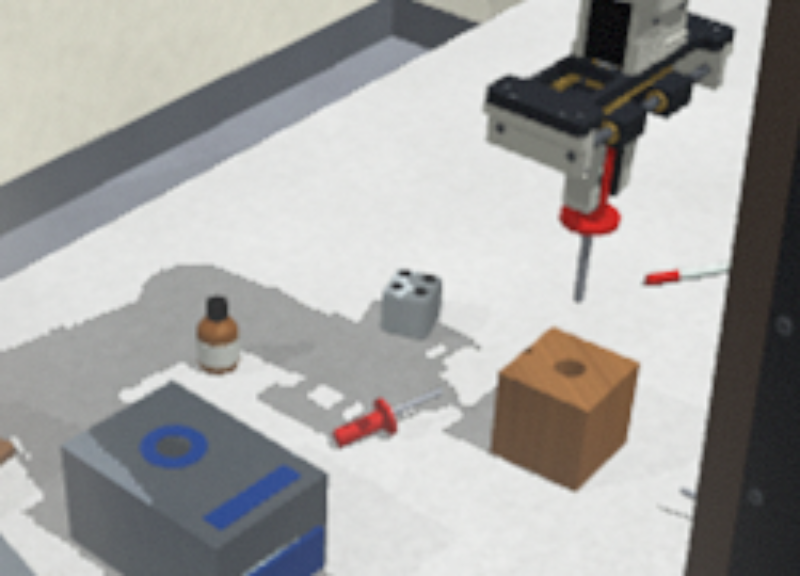

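The pin is held upright, with its tip at crop (579,298). The empty block hole is at crop (571,368) and the blue ring at (174,446). Next I carry the pin over the blue hole.

Request:
apply_moves --deltas '[{"fingers": 15, "delta_pos": [-10, 18, 0], "angular": [0, 0, 0]}, {"fingers": 15, "delta_pos": [-30, 56, 0], "angular": [0, 0, 0]}, {"fingers": 15, "delta_pos": [-52, 97, 0], "angular": [0, 0, 0]}, {"fingers": 15, "delta_pos": [-74, 138, 0], "angular": [0, 0, 0]}, {"fingers": 15, "delta_pos": [-96, 179, 0], "angular": [0, 0, 0]}, {"fingers": 15, "delta_pos": [-118, 220, 0], "angular": [0, 0, 0]}, {"fingers": 15, "delta_pos": [-138, 257, 0], "angular": [0, 0, 0]}, {"fingers": 15, "delta_pos": [-148, 276, 0], "angular": [0, 0, 0]}, {"fingers": 15, "delta_pos": [-151.5, 282.7, 0], "angular": [0, 0, 0]}, {"fingers": 15, "delta_pos": [-151.5, 282.7, 0], "angular": [0, 0, 0]}]'

```text
clock: 4.25
tool_pos: [0.5748, 0.0026, 0.227]
orientation: [-180.0, -0.2, -179.9]
force: [-0.0, 0.3, -0.5]
opening: 0.0214
gripper_force: 30.0
```

Request:
apply_moves --deltas '[{"fingers": 15, "delta_pos": [0, 0, 10], "angular": [0, 0, 0]}, {"fingers": 15, "delta_pos": [0, 0, 25], "angular": [0, 0, 0]}, {"fingers": 15, "delta_pos": [0, 0, 35], "angular": [0, 0, 0]}, {"fingers": 15, "delta_pos": [0, 0, 35], "angular": [0, 0, 0]}]'

```text
clock: 4.65
tool_pos: [0.5737, 0.0011, 0.1917]
orientation: [-180.0, -0.2, 179.9]
force: [-0.1, -0.3, -1.4]
opening: 0.0215
gripper_force: 30.0
```

Run:
```python
from h import *
a=ctrl.snapshot("side")
cv2.imwrite("pics/p3.png",cv2.resize(a[120:270,140:340],(800,600))[:,:,::-1])
o=ctrl.get_obs();print(o["tool_pos"],o["force"],delta([.5755,.0025,.194],180))
f=lambda x,y:(x/3.2+180,y/3.2+60)
print("held tip",onz("side",*f(579,298),.140),"hole",onz("side",*f(571,368),.08))
```

```text
[0.57443435 0.00124257 0.19279988] [-0.44032147  0.34480785 -1.24161167] [array([-1.1,  1.3, -1.2]), array([-0. , -0.1, -0.1])]
held tip [ 0.42552807 -0.28264556  0.14      ] hole [ 0.42108091 -0.27758242  0.08      ]
```

View pics/p3.png

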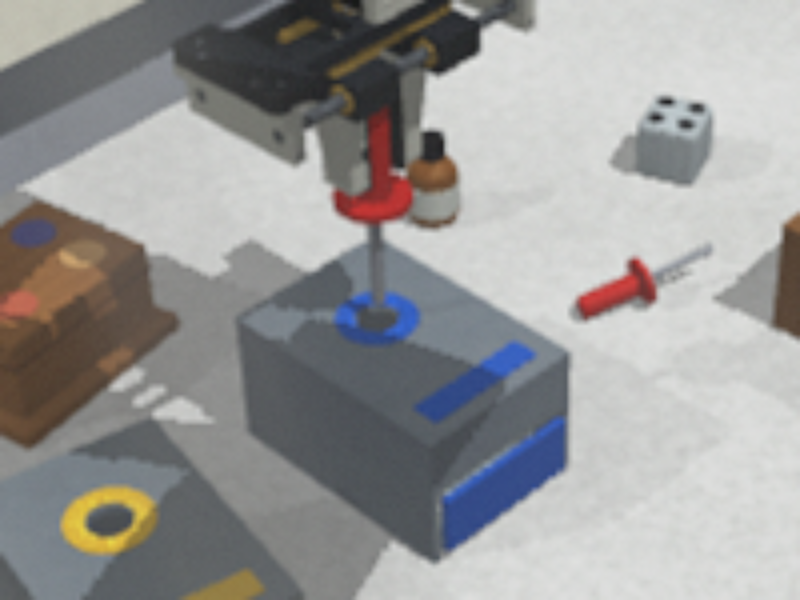

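The pin is just above the blue hole: its disc is at crop (372,200), the shaft bottom at (377,305) and the ring centre at (376,319). I compare the two with the calibration.

Run:
```python
from h import *
f=lambda x,y:(x/4+140,y/4+120)
im=cv2.imread("pics/p3.png")[:,:,::-1]
for c in blobs(im,"blue",1500): print(np.round(cv2.fitEllipse(c)[0],1),cv2.boundingRect(c),onz("side",*f(*cv2.fitEllipse(c)[0]),.09))
print("disc",onz("side",*f(373,197),.177),"shaft base",onz("side",*f(375,222),.174),"tip",[onz("side",*f(377,y),.104) for y in(300,305,310)])
```

```text
[502.7 482.4] (443, 417, 122, 131) [0.42786274 0.05806574 0.09      ]
[478.9 378.2] (416, 341, 120, 80) [0.49361761 0.00451157 0.09      ]
[377.5 317.6] (334, 292, 86, 52) [0.5729452  0.00362018 0.09      ]
disc [0.56930723 0.00548397 0.177     ] shaft base [0.55533553 0.01828428 0.174     ] tip [array([0.57166022, 0.00450036, 0.104     ]), array([0.56845588, 0.00775156, 0.104     ]), array([0.56527061, 0.01098341, 0.104     ])]
```

Request:
apply_moves --deltas '[{"fingers": 15, "delta_pos": [-2, 0, 5], "angular": [0, 0, 0]}, {"fingers": 15, "delta_pos": [-2, 0, 12], "angular": [0, 0, 0]}, {"fingers": 15, "delta_pos": [-2, 0, 19], "angular": [0, 0, 0]}, {"fingers": 15, "delta_pos": [-2, 0, 26], "angular": [0, 0, 0]}, {"fingers": 15, "delta_pos": [-2, 0, 33], "angular": [0, 0, 0]}, {"fingers": 15, "delta_pos": [-2, 0, 38], "angular": [0, 0, 0]}]'

```text
clock: 5.3
tool_pos: [0.5769, 0.0023, 0.1546]
orientation: [-180.0, -0.0, -180.0]
force: [-0.8, -0.5, -0.4]
opening: 0.0218
gripper_force: 30.0
```

Tip is in the hole with no lateral force. Now I press the latch.

Request:
apply_moves --deltas '[{"fingers": 15, "delta_pos": [0, 0, 4], "angular": [0, 0, 0]}, {"fingers": 15, "delta_pos": [0, 0, 8], "angular": [0, 0, 0]}, {"fingers": 15, "delta_pos": [0, 0, 12], "angular": [0, 0, 0]}, {"fingers": 15, "delta_pos": [0, 0, 15], "angular": [0, 0, 0]}, {"fingers": 15, "delta_pos": [0, 0, 17], "angular": [0, 0, 0]}, {"fingers": 15, "delta_pos": [0, 0, 17], "angular": [0, 0, 0]}, {"fingers": 15, "delta_pos": [0, 0, 17], "angular": [0, 0, 0]}]'

```text
clock: 6.0
tool_pos: [0.5777, 0.0023, 0.1392]
orientation: [180.0, 0.1, -180.0]
force: [-1.1, 0.5, 3.9]
opening: 0.0216
gripper_force: 30.0
```

Run:
```python
from h import *
a=ctrl.snapshot("side")
cv2.imwrite("pics/p4.png",cv2.resize(a[120:320,100:340],(720,600))[:,:,::-1])
o=ctrl.get_obs();print(o["tool_pos"],o["force"])
```

```text
[0.57764386 0.00230235 0.13911291] [-0.78318419  0.32784805  4.39184272]
```

View pics/p4.png

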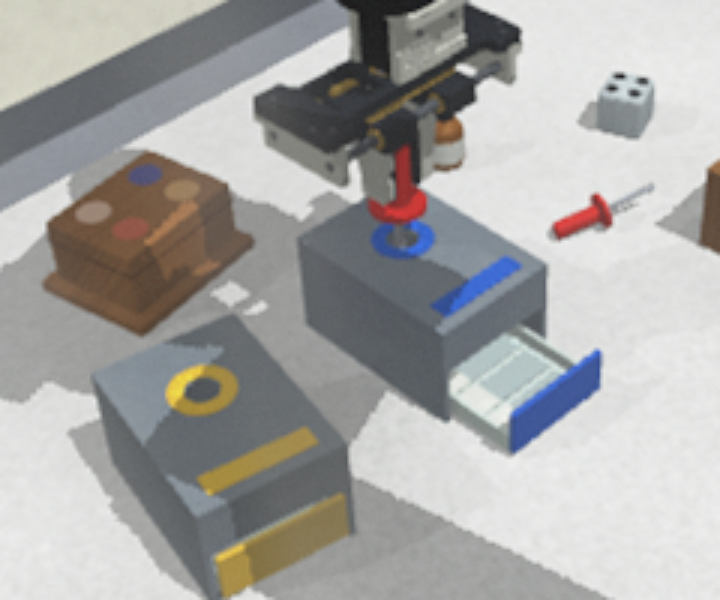

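The blue tray is sprung out, with its front at crop (555,400), and the yellow tray is shut. Next I withdraw and return the pin.

Request:
apply_moves --deltas '[{"fingers": 15, "delta_pos": [0, 0, -8], "angular": [0, 0, 0]}, {"fingers": 15, "delta_pos": [0, 0, -25], "angular": [0, 0, 0]}, {"fingers": 15, "delta_pos": [0, 0, -50], "angular": [0, 0, 0]}, {"fingers": 15, "delta_pos": [0, 0, -75], "angular": [0, 0, 0]}, {"fingers": 15, "delta_pos": [0, 0, -90], "angular": [0, 0, 0]}, {"fingers": 15, "delta_pos": [0, 0, -90], "angular": [0, 0, 0]}]'

```text
clock: 6.65
tool_pos: [0.5782, 0.0025, 0.2309]
orientation: [179.9, 0.2, -180.0]
force: [0.4, 0.2, -1.7]
opening: 0.0217
gripper_force: 30.0
```

Request:
apply_moves --deltas '[{"fingers": 15, "delta_pos": [10, -18, 0], "angular": [0, 0, 0]}, {"fingers": 15, "delta_pos": [30, -56, 0], "angular": [0, 0, 0]}, {"fingers": 15, "delta_pos": [52, -97, 0], "angular": [0, 0, 0]}, {"fingers": 15, "delta_pos": [74, -138, 0], "angular": [0, 0, 0]}, {"fingers": 15, "delta_pos": [96, -179, 0], "angular": [0, 0, 0]}, {"fingers": 15, "delta_pos": [118, -220, 0], "angular": [0, 0, 0]}, {"fingers": 15, "delta_pos": [138, -257, 0], "angular": [0, 0, 0]}, {"fingers": 15, "delta_pos": [149, -276, 0], "angular": [0, 0, 0]}, {"fingers": 15, "delta_pos": [153, -282.5, 0], "angular": [0, 0, 0]}, {"fingers": 15, "delta_pos": [153, -282.5, 0], "angular": [0, 0, 0]}]'

```text
clock: 7.65
tool_pos: [0.4229, -0.2808, 0.2277]
orientation: [180.0, -0.1, 179.9]
force: [0.4, 0.3, -0.3]
opening: 0.0216
gripper_force: 30.0
```

Run:
```python
from h import *
a=ctrl.snapshot("side")
cv2.imwrite("pics/p5.png",cv2.resize(a[90:240,300:430],(520,600))[:,:,::-1])
o=ctrl.get_obs();print(o["tool_pos"],o["force"],delta([.424,-.2805,.100],180))
```

```text
[ 0.42361043 -0.28018951  0.22787066] [-0.55637065  0.81878044 -0.83617015] [array([ -0.5,  -0.4, 127.9]), array([ 0. , -0.1, -0.1])]
```

View pics/p5.png

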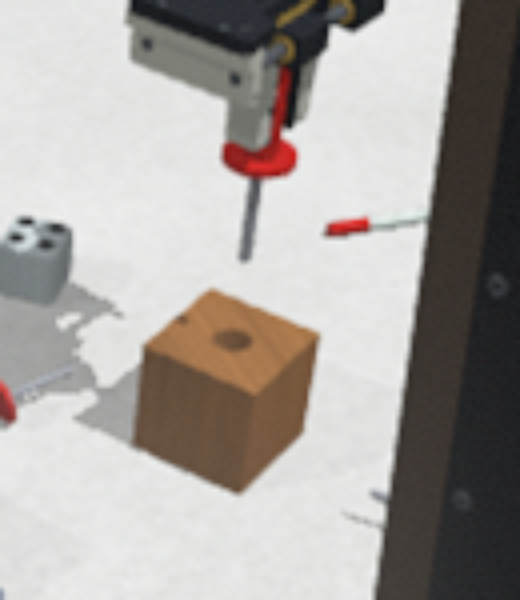

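The pin is upright over the empty block hole, which is at crop (234,340), and the shaft lines up with it. I lower it.

Request:
apply_moves --deltas '[{"fingers": 15, "delta_pos": [0, 0, 25], "angular": [0, 0, 0]}, {"fingers": 15, "delta_pos": [0, 0, 45], "angular": [0, 0, 0]}, {"fingers": 15, "delta_pos": [0, 0, 58], "angular": [0, 0, 0]}, {"fingers": 15, "delta_pos": [0, 0, 70], "angular": [0, 0, 0]}, {"fingers": 15, "delta_pos": [0, 0, 84], "angular": [0, 0, 0]}, {"fingers": 15, "delta_pos": [0, 0, 98], "angular": [0, 0, 0]}, {"fingers": 15, "delta_pos": [0, 0, 112], "angular": [0, 0, 0]}, {"fingers": 15, "delta_pos": [0, 0, 122], "angular": [0, 0, 0]}, {"fingers": 15, "delta_pos": [0, 0, 127], "angular": [0, 0, 0]}, {"fingers": 15, "delta_pos": [0, 0, 127], "angular": [0, 0, 0]}]'

```text
clock: 8.7
tool_pos: [0.4242, -0.2799, 0.101]
orientation: [180.0, -0.1, -180.0]
force: [-0.9, 0.5, -0.5]
opening: 0.0219
gripper_force: 30.0
```

Request:
apply_moves --deltas '[{"fingers": 15, "delta_pos": [0, 0, 1.5], "angular": [0, 0, 0]}, {"fingers": 15, "delta_pos": [0, 0, 1.5], "angular": [0, 0, 0]}, {"fingers": 60, "delta_pos": [0, 0, 1.5], "angular": [0, 0, 0]}, {"fingers": 60, "delta_pos": [0, 0, 1.5], "angular": [0, 0, 0]}, {"fingers": 60, "delta_pos": [0, 0, 1.5], "angular": [0, 0, 0]}, {"fingers": 60, "delta_pos": [0, 0, 1.5], "angular": [0, 0, 0]}, {"fingers": 60, "delta_pos": [0, 0, 1.5], "angular": [0, 0, 0]}, {"fingers": 60, "delta_pos": [0, 0, 1.5], "angular": [0, 0, 0]}]'

```text
clock: 9.5
tool_pos: [0.4243, -0.2802, 0.1001]
orientation: [-180.0, 0.0, 180.0]
force: [-0.1, -0.8, 0.2]
opening: 0.059
gripper_force: 0.0
```

Request:
apply_moves --deltas '[{"fingers": 60, "delta_pos": [0, 0, -20], "angular": [0, 0, 0]}, {"fingers": 60, "delta_pos": [0, 0, -50], "angular": [0, 0, 0]}, {"fingers": 60, "delta_pos": [0, 0, -90], "angular": [0, 0, 0]}, {"fingers": 60, "delta_pos": [0, 0, -120], "angular": [0, 0, 0]}, {"fingers": 60, "delta_pos": [0, 0, -130], "angular": [0, 0, 0]}, {"fingers": 60, "delta_pos": [0, 0, -130], "angular": [0, 0, 0]}, {"fingers": 60, "delta_pos": [0, 0, -130], "angular": [0, 0, 0]}]'

```text
clock: 10.2
tool_pos: [0.4237, -0.2799, 0.229]
orientation: [180.0, -0.1, 180.0]
force: [-0.3, 0.1, -0.7]
opening: 0.0599
gripper_force: 0.0
```

Run:
```python
from h import *
a=ctrl.snapshot("side")
cv2.imwrite("pics/p6.png",cv2.resize(a[90:340,100:430],(792,600))[:,:,::-1])
o=ctrl.get_obs();print(o["tool_pos"],o["force"],o["opening"])
```

```text
[ 0.42345974 -0.27985157  0.22856509] [-0.41796776 -0.0793817  -0.20194611] 0.06051457575611789
```

View pics/p6.png

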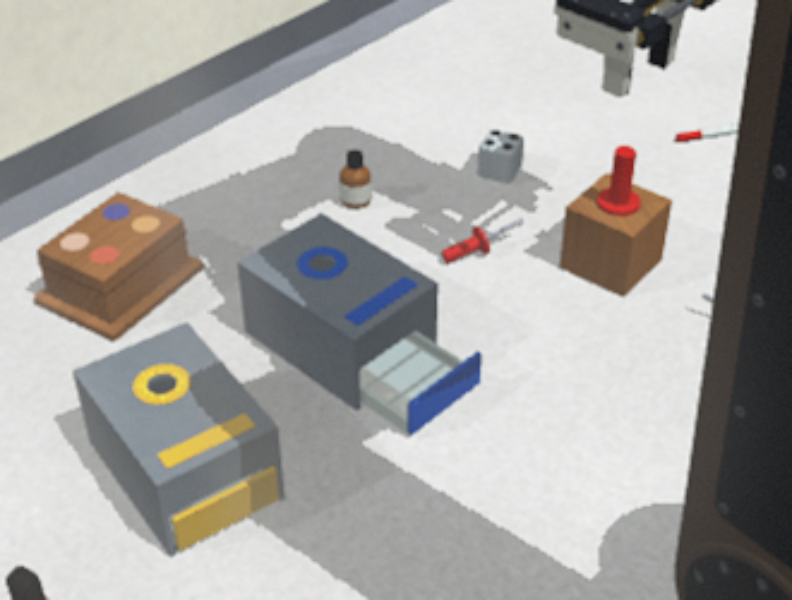

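The pin stands upright in its block at (622,185). The blue tray is open at (430,380), the yellow tray is shut at (225,510), and the gripper is clear of everything.

```bash
python3 -c "
from plant import ctrl
print(ctrl.close_job())"
```

```text
the job is handed in; nothing more can be done
None
```

The blue tray is open, the pin is back upright in its block, the yellow drawer is still shut, and the job was handed in at about 10 s with no verdict shown; the small decoy pins tipped over by themselves early on, and the two in view are lying on the table.

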